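# Put the stone chisels back in the caddy

### The arm

A 6-joint arm with a two-finger parallel gripper is mounted at the origin on the work surface. World frame = base frame: x ahead of the robot, y to its left, z up, the work surface at z = 0. Lengths are in m, angles in rad, forces in N, time in s.
With the tool pointing down it reaches from about 0.3 to 0.75 m from the base axis. Payload 8.5 kg.
Tool frame: the origin (TCP) lies midway between the tips of the shut fingers; the grasp point (between the pads) lies 19 mm behind it; z points along the fingers, y is the line along which they close (so a half turn about z gives the same grasp; the last joint's range is limited). The gripper opens to 85 mm and grips with 20 to 120 N. Pads are 22 mm wide; open, the fingers measure 114 mm over their backs; the gripper's body (76 mm by 85 mm) begins 54 mm behind the grasp point. The pads swing forward as they close: fully open they stand 13 mm farther back than shut.
Start: joints at [-1.369, 0.381, 1.297, -0, 1.464, -0.215], TCP at [0.223, -0.503, 0.231] pointing down, gripper open.
Joint ranges: [-3.11, 3.11], [-0.89, 2.33], [0.22, 2.48], [-1.42, 4.56], [0.17, 2.85], [-2.88, 2.88]. Speed limits (rad/s): [2.39, 2.39, 3.14, 3.14, 3.14, 3.14].

### API

Orientations are given as a 3x3 rotation matrix whose columns are the frame's x, y, z axes.
In Python, from rig import robot gives the robot as it stands.
- The arm moves only by the tool move_arm, never from a script. Its argument "rows" is a list of rows, each an object with "hand": the finger opening in mm, from 0 to 85.4; "travel": the shift along the tool's x, y, z in mm, a list of three; "yaw": the turn about the tool's z in degrees. A call has 1 to 5 rows; each row is the pose to reach, as a shift and turn from the pose commanded when the call began, along the tool's axes at that moment; what a row does not reach only later rows make up. A row lasts 1/12 s, in which the tool goes at most 41.7 mm and 7.16 degrees, less where a joint would pass 70% of its speed; a pose out of reach is approached as far as the arm can. A call with a gripper value outside its range is refused whole. The fingers move at their own pace and stop on an object; "grip_force" is the grip in N (left out, the last holds). Time passes only in rows, so rows that repeat a pose let the fingers close. It gives the time, the measured TCP pose, the force, the opening and the grip force at its end, in the units of the state.
- robot.state(): the state, without advancing time (a new reading comes with each control period).
- robot.camera(name): name is "scene" or "side" or "wrist"; returns the picture (400x640x3 uint8, red, green, blue); there is no depth.
- robot.camera_info(name): a dict with "intrinsics" (3x3 intrinsics, pixels), "view" (4x4, takes a point from world to camera coordinates). Camera axes: x right, y down, z forward; pixel columns grow to the right and rows downward; lengths in m; the calibration is good to about 2 mm. A picture is of the moment at which its call begins: read the wrist's pose just before it. camera_info takes no time and is no camera call; for the wrist camera it gives the pose at the moment of the call.
- robot.sign_off(): hands the job in; it is judged then, once.
The state is a dict: "time": time; "qpos": joint angles; "dq": joint speeds; "joint_efforts": joint torques, N m; "position": TCP position; "ee_rot": TCP orientation; "wrist_force": force on the tool from outside, world axes, zero at the start; "ft_torque": the same for the moment, N m; "finger_gap": opening from 0.0 (shut) to 1.0 (fully open); "gripper_force": force on a finger pad.
Only numpy, scipy, OpenCV 4.12 (cv2) and the standard library are available. Lean on these libraries where they do the work, as an engineer would, in place of code of your own. Each camera call takes 0.05 s, during which the arm holds its last target. There are 200 camera calls.

### The job

Put the three loose stone chisels away in the plywood caddy, each lying flat and lengthways in the pan that already holds a chisel of its kind: the point with the point, the claw with the claw, the flat with the flat. Set them down, do not drop or toss them. Leave the wooden-handled wood chisel, the offcut of ribbed bar, the mallet and the little stone carving where they are.

Things in the scene. Friction and masses are not known exactly. Their poses are not given: they have to be found in the camera images.
- chisel_point: Loose steel stone chisel, 140 mm long: round shank 12.5 mm (x -72 to -27 mm), darker octagonal body 14 mm thick (x -27 to +28 mm; grip here, near the balance point), working end to x +68 mm. Point chisel: the end tapers over 40 mm to a 2 mm point; no blade. Origin on the centre line, mid-body, 7 mm above what it lies on; x towards the working end. Under 0.2 kg.
- chisel_claw: Loose steel stone chisel, 140 mm long: round shank 12.5 mm (x -72 to -27 mm), darker octagonal body 14 mm thick (x -27 to +28 mm; grip here, near the balance point), working end to x +68 mm. Claw chisel: flares to a 34 mm wide blade with four teeth 13 mm long, like a comb. Origin on the centre line, mid-body, 7 mm above what it lies on; x towards the working end. Under 0.2 kg.
- chisel_flat: Loose steel stone chisel, 140 mm long: round shank 12.5 mm (x -72 to -27 mm), darker octagonal body 14 mm thick (x -27 to +28 mm; grip here, near the balance point), working end to x +68 mm. Flat chisel: the end flares to a plain blade 24 mm wide with a straight edge. Origin on the centre line, mid-body, 7 mm above what it lies on; x towards the working end. Under 0.2 kg.
- wood_chisel: Look-alike, to be left: a woodworker's chisel, 144 mm long, with a pale octagonal wooden handle 22 mm thick, brass ferrule and a plain blade 22 mm wide. Origin on its centre line at mid-length, 11 mm above the bench; x towards the blade.
- ribbed_bar: Look-alike, to be left: a cut-off of rusty ribbed reinforcing bar, 140 mm long, 14 mm thick, same thickness from end to end, no shank, point or blade. Origin at its centre, 7 mm above the bench; x along it.
- pan_point: Fixed open white pan, 176 (x) by 106 (y) by 26 mm, walls and floor 3 mm, already holding a point chisel, clipped immovably at y = -34 mm, 18 mm high, working end to +x. Free room beside it: y -17 to +50 mm (best +12). Origin: centre of underside, 8 mm above the bench; x lengthways, z up. One of 3 in a fixed plywood tray (walls 34 mm over bench, boards at its y ends 56 mm).
- pan_claw: Fixed open white pan, 176 (x) by 106 (y) by 26 mm, walls and floor 3 mm, already holding a claw (toothed) chisel, clipped immovably at y = -34 mm, 18 mm high, working end to +x. Free room beside it: y -17 to +50 mm (best +12). Origin: centre of underside, 8 mm above the bench; x lengthways, z up. One of 3 in a fixed plywood tray (walls 34 mm over bench, boards at its y ends 56 mm).
- pan_flat: Fixed open white pan, 176 (x) by 106 (y) by 26 mm, walls and floor 3 mm, already holding a flat chisel, clipped immovably at y = -34 mm, 18 mm high, working end to +x. Free room beside it: y -17 to +50 mm (best +12). Origin: centre of underside, 8 mm above the bench; x lengthways, z up. One of 3 in a fixed plywood tray (walls 34 mm over bench, boards at its y ends 56 mm).
- mallet: Bystander: a sculptor's round iron mallet standing on its head, head 62 mm across and 60 mm tall, wooden handle 27 mm thick pointing up, 150 mm tall in all, 0.9 kg. Origin: centre of its underside.
- stone: Bystander: a small pale limestone trial carving (a dome and a boss on a slab), 75 by 100 mm, 58 mm tall, 0.7 kg. Origin: centre of its underside.
Not all that is in view belongs to the job. What is shaped like the chisel_point but yellow is not meant. Leave any green or yellow look-alike of the chisel_flat alone.

How it is judged:
By the outcome, as a careful person would: the job done as asked, in the order asked, and still so for the second after the job is handed in, with the robot touching nothing.
It also fails if it takes over 93 s, if anything falls off the work surface, if the arm or the gripper's body presses on something with over 40 N, if the wrist force passes 120 N, or if a joint passes its speed limit or range.

## Working session

There is one attempt and no reset: what is moved stays moved. The work goes in short steps, Python scripts to look and compute and a tool call to move; the robot and the scene stay as the last step left them, time stands still between calls to the robot, and variables do not carry over. Pictures are saved under pics/ and viewed, at most 14 in all, crops included, and the job is handed in when it is done.

Besides the shell and the picture viewer there is one more tool, called after "Request:" as name(argument=value, ...) on one line, values as JSON. move_arm: Moves the arm, as the interface text tells. Its arguments: {"type":"object","properties":{"rows":{"type":"array","items":{"type":"object","properties":{"hand":{"type":"number"},"travel":{"type":"array","items":{"type":"number"}},"yaw":{"type":"number"}}}},"grip_force":{"type":"number"}},"required":["rows"]}

```bash
mkdir -p pics
python3 - <<'E'
from rig import robot
import cv2, numpy as np
np.set_printoptions(precision=4,suppress=True)
for n in ["scene","side"]:
    im=robot.camera(n); cv2.imwrite(f"pics/{n}0.png",im[:,:,::-1]); i=robot.camera_info(n); print(n,i["intrinsics"],i["view"])
s=robot.state(); print(s)
E
```

```text
scene [[439.6605   0.     322.4772]
 [  0.     439.6605 204.1709]
 [  0.       0.       1.    ]] [[ 0.7599  0.6499 -0.013  -0.3939]
 [ 0.4439 -0.5335 -0.72   -0.2214]
 [-0.4749  0.5413 -0.6939  1.6447]
 [ 0.      0.      0.      1.    ]]
side [[517.9031   0.     322.8116]
 [  0.     517.9031 201.206 ]
 [  0.       0.       1.    ]] [[ 0.9898 -0.1411  0.0171 -0.5354]
 [-0.0811 -0.6594 -0.7474  0.0325]
 [ 0.1168  0.7385 -0.6641  1.4827]
 [ 0.      0.      0.      1.    ]]
{'time': 0.1, 'qpos': array([-1.3693,  0.3811,  1.2982, -0.    ,  1.4636, -0.2153]), 'dq': array([ 0.0012, -0.0022, -0.0021,  0.0007,  0.001 , -0.0006]), 'joint_efforts': array([  0.0038, -44.9219, -23.1657,  -0.0002,   0.0036,   0.    ]), 'position': array([ 0.2226, -0.5026,  0.2308]), 'ee_rot': array([[ 0.9144,  0.4049, -0.0003],
       [ 0.4049, -0.9144,  0.0013],
       [ 0.0002, -0.0013, -1.    ]]), 'wrist_force': array([ 0.1889, -0.4823, -1.0341]), 'ft_torque': array([ 0.0606, -0.0136,  0.0029]), 'gripper_force': 0.0, 'finger_gap': 0.9989787603011587}
```

View pics/scene0.png

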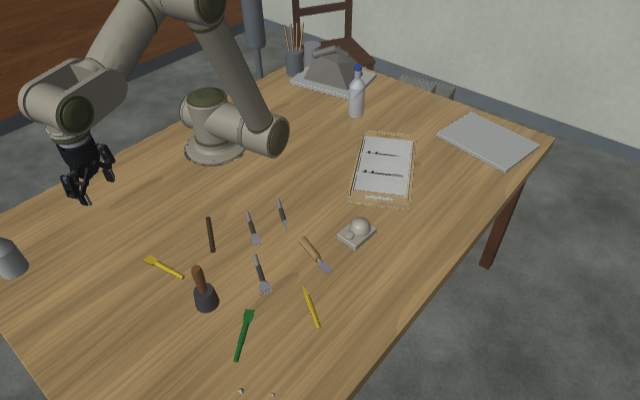

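View pics/side0.png

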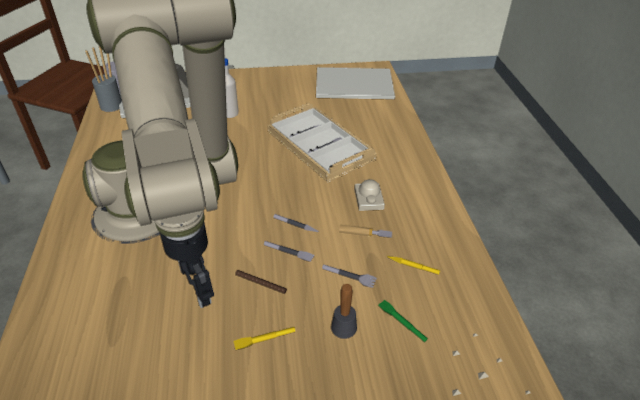

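The pictures show, scene / side pixels: point (282,213)/(295,223), flat (252,228)/(288,251), claw (261,273)/(349,275), bar (211,234)/(260,281), wood chisel (315,253)/(365,231), yellow point, yellow and green flats, and the caddy at (383,170)/(322,142). I'll enlarge to confirm these and read the pans.

Run:
```python
import cv2, numpy as np
a=cv2.imread("pics/scene0.png"); b=cv2.imread("pics/side0.png")
def c(im,x,y,w,h,W,H): return cv2.resize(im[y:y+h,x:x+w],(W,H),interpolation=cv2.INTER_CUBIC)
cv2.imwrite("pics/m1.png",np.hstack([c(a,340,120,90,100,405,450),c(b,265,95,115,130,395,450)]))
cv2.imwrite("pics/m2.png",np.hstack([c(a,200,190,140,120,400,343),c(b,230,200,170,146,400,343)]))
```

```text
(no output)
```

View pics/m1.png

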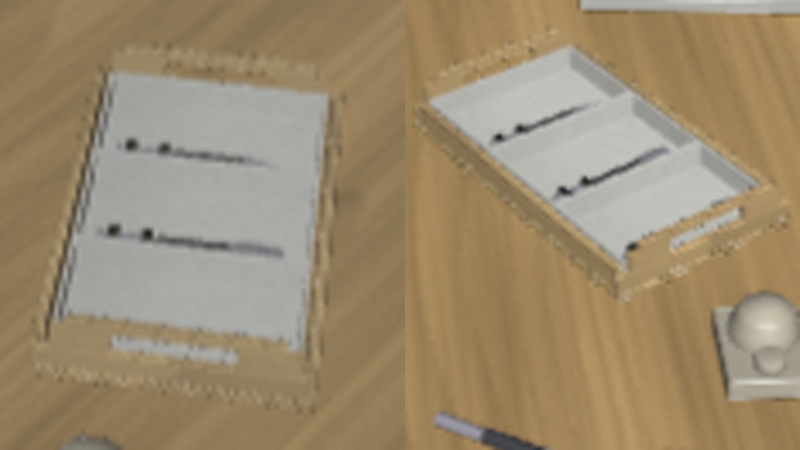

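View pics/m2.png

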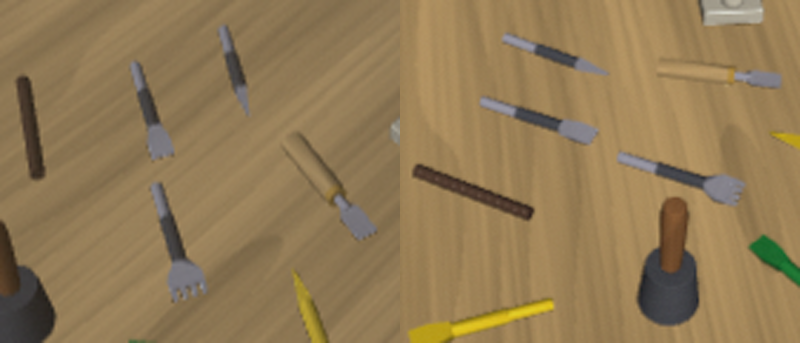

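Loose chisels confirmed: point has a taper, flat a plain edge, claw four teeth; the yellow/green pieces, the bar and the wood chisel are ruled out by colour and shape. The far pan holds the point; the middle and near pans need a wrist view to tell claw from flat.

```bash
cat > h.py <<'E'
from rig import robot
import cv2, numpy as np
np.set_printoptions(precision=4,suppress=True)
def ray(uv,info,z):
    K=np.array(info["intrinsics"]);V=np.array(info["view"])
    R,t=V[:3,:3],V[:3,3]; c=-R.T@t
    uv=np.atleast_2d(np.asarray(uv,float))
    d=np.c_[uv,np.ones(len(uv))]@np.linalg.inv(K).T@R
    return c+d*((z-c[2])/d[:,2])[:,None]
def steel(im,info,z=.007):
    """components of grey/blue pixels: ground-plane axis"""
    i=im.astype(int); m=((i[:,:,2]-i[:,:,0])>-12).astype(np.uint8)
    n,l,s,c=cv2.connectedComponentsWithStats(m); out=[]
    for k in range(1,n):
        if s[k,4]<80: continue
        v,u=np.where(l==k); P=ray(np.c_[u,v],info,z)[:,:2]
        rect=cv2.minAreaRect((P*1000).astype(np.float32))
        L=max(rect[1]); 
        if not 90<L<190 or min(rect[1])>50: continue
        mu=np.array(rect[0])/1000; w=np.linalg.svd(P-P.mean(0),full_matrices=False)[2][0]
        out.append((c[k].round(),s[k,4],np.round(rect[1],1),mu,np.degrees(np.arctan2(w[1],w[0]))%180))
    return out
E
python3 - <<'E'
from h import *
for n in ["scene","side"]:
    im=cv2.imread(f"pics/{n}0.png")[:,:,::-1]; inf=robot.camera_info(n)
    for o in steel(im,inf): print(n,*o)
inf=robot.camera_info("scene"); f=lambda x,y:(340+x/4.5,120+y/4.5)
print(ray([f(108,73),f(328,95),f(50,320),f(300,345)],inf,.034))
inf=robot.camera_info("side"); f=lambda x,y:(265+x/3.435,95+y/3.46)
print(ray([f(430,100),f(570,45),f(625,270),f(755,187)],inf,.034) if 0 else ray([f(x-405,y) for x,y in [(430,100),(570,45),(625,265),(755,187)]],inf,.034))
i=robot.camera_info("wrist"); print(i["intrinsics"]); V=i["view"]; print(-V[:3,:3].T@V[:3,3], V[:3,:3])
E
```

```text
scene [281. 213.] 97 [ 10.9 136.3] [ 0.4442 -0.1096] 145.6470969459767
scene [253. 231.] 157 [ 22.  140.9] [ 0.4153 -0.2105] 149.7976790722439
scene [261. 278.] 230 [ 31.8 140.6] [ 0.5622 -0.3074] 150.44951877141204
scene [243. 332.] 316 [ 23.4 138.1] [ 0.6645 -0.4663] 123.32131728171187
side [294. 223.] 165 [ 15.4 137.8] [ 0.4474 -0.1058] 145.8421264719966
side [291. 251.] 258 [ 24.7 140.1] [ 0.4168 -0.2052] 149.61618336575066
side [353. 276.] 313 [ 34.6 138.4] [ 0.5597 -0.3118] 150.15621717404795
side [400. 318.] 333 [ 23.8 139.4] [ 0.661  -0.4649] 123.3222859840334
[[0.417  0.3538 0.034 ]
 [0.5712 0.4416 0.034 ]
 [0.5646 0.0869 0.034 ]
 [0.7143 0.1776 0.034 ]]
[[0.4168 0.3614 0.034 ]
 [0.5687 0.4476 0.034 ]
 [0.5707 0.0779 0.034 ]
 [0.71   0.1793 0.034 ]]
[[324.9636   0.     314.8281]
 [  0.     324.9636 198.5781]
 [  0.       0.       1.    ]]
[ 0.2887 -0.4744  0.3728] [[ 0.4036 -0.915  -0.0006]
 [-0.8786 -0.3877  0.279 ]
 [-0.2555 -0.1121 -0.9603]]
```

Request:
move_arm(rows=[{"hand":60,"travel":[25,-18,0],"yaw":0},{"hand":60,"travel":[57,-42,0],"yaw":0},{"hand":60,"travel":[90,-66,0],"yaw":0},{"hand":60,"travel":[122,-90,0],"yaw":0},{"hand":60,"travel":[150,-110,0],"yaw":0}], grip_force=40)

```text
time: 0.52
position: [0.3158, -0.3392, 0.2311]
ee_rot: [[0.914, 0.405, -0.0], [0.405, -0.914, 0.001], [0.0, -0.001, -1.0]]
wrist_force: [0.6, -0.8, 0.4]
finger_gap: 0.702
gripper_force: 0.0
```

Request:
move_arm(rows=[{"hand":60,"travel":[32,-24,0],"yaw":0},{"hand":60,"travel":[64,-48,0],"yaw":0},{"hand":60,"travel":[96,-72,0],"yaw":0},{"hand":60,"travel":[125,-92,0],"yaw":0},{"hand":60,"travel":[150,-110,0],"yaw":0}])

```text
time: 0.93
position: [0.4085, -0.178, 0.2313]
ee_rot: [[0.914, 0.406, -0.0], [0.406, -0.914, 0.0], [-0.0, -0.0, -1.0]]
wrist_force: [0.8, -1.0, -0.1]
finger_gap: 0.701
gripper_force: 0.0
```

Request:
move_arm(rows=[{"hand":60,"travel":[13,-10,-16],"yaw":6},{"hand":60,"travel":[26,-20,-10],"yaw":12},{"hand":60,"travel":[40,-30,10],"yaw":18},{"hand":60,"travel":[52,-40,30],"yaw":24},{"hand":60,"travel":[65,-51,50],"yaw":30}])

```text
time: 1.35
position: [0.4469, -0.1065, 0.1805]
ee_rot: [[0.994, -0.112, 0.0], [-0.112, -0.994, -0.0], [0.0, 0.0, -1.0]]
wrist_force: [0.6, -1.0, 0.8]
finger_gap: 0.703
gripper_force: 0.0
```

Request:
move_arm(rows=[{"hand":60,"travel":[0,0,0],"yaw":7},{"hand":60,"travel":[0,0,0],"yaw":14},{"hand":60,"travel":[0,0,0],"yaw":21},{"hand":60,"travel":[0,0,0],"yaw":28},{"hand":60,"travel":[0,0,0],"yaw":28}])

```text
time: 1.77
position: [0.4466, -0.1072, 0.1811]
ee_rot: [[0.825, -0.564, -0.001], [-0.564, -0.825, 0.0], [-0.001, 0.0, -1.0]]
wrist_force: [0.1, -0.0, -0.2]
finger_gap: 0.707
gripper_force: 0.0
```

```bash
cat >> h.py <<'E'
def go(x,y,z,ang):
    """travel (mm, deg) from the present pose to a tool-down pose with tool x at ang deg"""
    s=robot.state(); R=s["ee_rot"]
    print("travel",(R.T@(np.array([x,y,z])-s["position"])*1000).round(1),
          "yaw",round(-((ang-np.degrees(np.arctan2(R[1,0],R[0,0]))+180)%360-180),2), "t",s["time"])
def shot(cam,name):
    inf=robot.camera_info(cam); im=robot.camera(cam)
    cv2.imwrite(f"pics/{name}.png",im[:,:,::-1]); return im,inf
E
python3 - <<'E'
from h import *
im,inf=shot("wrist","w1")
for o in steel(im,inf): print(*o)
E
```

```text
[117.  57.] 566 [100.8   6.2] [ 0.6405 -0.0217] 86.75126839289878
[419. 128.] 2471 [ 24.8 140.6] [ 0.4177 -0.2088] 149.36545369506868
[315. 180.] 1408 [ 11.9 140.6] [ 0.4491 -0.1085] 146.1954191747512
```

View pics/w1.png

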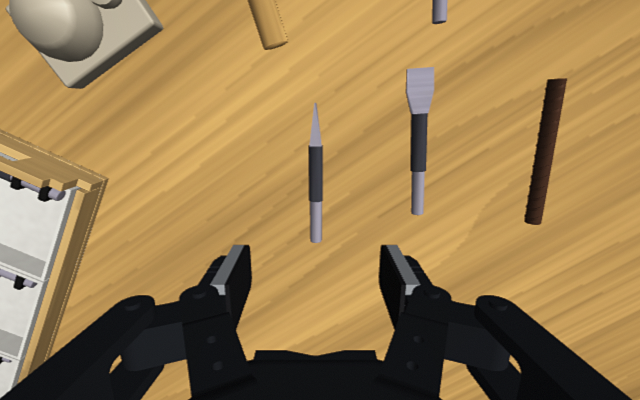

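The wrist view shows the point at (315,180) and the flat at (419,128), with the claw shank at the top (440,10). I'll go down on the point.

```bash
python3 -c "
from h import *
go(.4508,-.1096,.005,-33.8)"
```

```text
travel [  4.9  -0.4 176.1] yaw -0.18 t 1.8167
```

Request:
move_arm(rows=[{"hand":45,"travel":[2,0,30],"yaw":0},{"hand":45,"travel":[4,0,65],"yaw":0},{"hand":45,"travel":[5,0,95],"yaw":0},{"hand":45,"travel":[5,0,120],"yaw":0},{"hand":45,"travel":[5,0,140],"yaw":0}])

```text
time: 2.23
position: [0.4502, -0.1099, 0.0395]
ee_rot: [[0.83, -0.557, -0.002], [-0.557, -0.83, 0.001], [-0.002, 0.0, -1.0]]
wrist_force: [-0.5, -0.2, 0.4]
finger_gap: 0.525
gripper_force: 0.0
```

Request:
move_arm(rows=[{"hand":45,"travel":[0,0,12],"yaw":0},{"hand":45,"travel":[0,0,22],"yaw":0},{"hand":45,"travel":[0,0,30],"yaw":0},{"hand":45,"travel":[0,0,35],"yaw":0},{"hand":45,"travel":[0,0,36],"yaw":0}])

```text
time: 2.65
position: [0.4506, -0.1101, 0.0047]
ee_rot: [[0.829, -0.56, -0.001], [-0.56, -0.829, 0.0], [-0.001, 0.0, -1.0]]
wrist_force: [-0.6, -1.1, 0.4]
finger_gap: 0.53
gripper_force: 0.0
```

Request:
move_arm(rows=[{"hand":0,"travel":[0,0,0],"yaw":0},{"hand":0,"travel":[0,0,0],"yaw":0},{"hand":0,"travel":[0,0,0],"yaw":0},{"hand":0,"travel":[0,0,0],"yaw":0},{"hand":0,"travel":[0,0,0],"yaw":0}])

```text
time: 3.07
position: [0.4511, -0.1103, 0.006]
ee_rot: [[0.828, -0.561, 0.001], [-0.561, -0.828, -0.001], [0.001, -0.0, -1.0]]
wrist_force: [-0.0, 1.0, 6.6]
finger_gap: 0.145
gripper_force: 39.7
```

Request:
move_arm(rows=[{"hand":0,"travel":[0,0,0],"yaw":0},{"hand":0,"travel":[0,0,0],"yaw":0},{"hand":0,"travel":[0,0,0],"yaw":0}])

```text
time: 3.32
position: [0.4511, -0.1103, 0.006]
ee_rot: [[0.828, -0.561, 0.001], [-0.561, -0.828, -0.001], [0.001, -0.0, -1.0]]
wrist_force: [-0.9, 1.8, 5.8]
finger_gap: 0.144
gripper_force: 39.7
```

Request:
move_arm(rows=[{"hand":0,"travel":[0,0,-8],"yaw":0},{"hand":0,"travel":[0,0,-30],"yaw":0},{"hand":0,"travel":[0,0,-65],"yaw":0},{"hand":0,"travel":[0,0,-105],"yaw":0},{"hand":0,"travel":[0,0,-140],"yaw":0}], grip_force=60)

```text
time: 3.73
position: [0.4504, -0.1099, 0.1478]
ee_rot: [[0.828, -0.561, 0.0], [-0.561, -0.828, -0.0], [0.0, -0.0, -1.0]]
wrist_force: [0.8, -0.9, -1.9]
finger_gap: 0.136
gripper_force: 59.5
```

Request:
move_arm(rows=[{"hand":0,"travel":[-10,-20,-30],"yaw":0},{"hand":0,"travel":[-25,-48,-45],"yaw":0},{"hand":0,"travel":[-42,-80,-55],"yaw":0},{"hand":0,"travel":[-59,-113,-55],"yaw":0},{"hand":0,"travel":[-75,-145,-55],"yaw":0}])

```text
time: 4.15
position: [0.4697, 0.0537, 0.2015]
ee_rot: [[0.828, -0.561, 0.002], [-0.561, -0.828, -0.0], [0.001, -0.001, -1.0]]
wrist_force: [1.4, -0.0, -1.6]
finger_gap: 0.128
gripper_force: 59.5
```

Request:
move_arm(rows=[{"hand":0,"travel":[-16,-31,0],"yaw":0},{"hand":0,"travel":[-32,-62,0],"yaw":0},{"hand":0,"travel":[-48,-93,0],"yaw":0},{"hand":0,"travel":[-64,-124,0],"yaw":0},{"hand":0,"travel":[-79,-153,0],"yaw":0}])

```text
time: 4.57
position: [0.4899, 0.2249, 0.2006]
ee_rot: [[0.828, -0.56, -0.0], [-0.56, -0.828, -0.0], [-0.0, 0.0, -1.0]]
wrist_force: [0.1, -0.6, -1.8]
finger_gap: 0.131
gripper_force: 59.5
```

Request:
move_arm(rows=[{"hand":0,"travel":[-16,-30,0],"yaw":-6},{"hand":0,"travel":[-32,-60,0],"yaw":-12},{"hand":0,"travel":[-48,-90,0],"yaw":-18},{"hand":0,"travel":[-60,-115,0],"yaw":-24},{"hand":0,"travel":[-68,-130,0],"yaw":-30}])

```text
time: 4.98
position: [0.5065, 0.3713, 0.2002]
ee_rot: [[0.998, -0.065, -0.001], [-0.065, -0.998, 0.0], [-0.001, -0.0, -1.0]]
wrist_force: [-0.1, -0.0, -2.2]
finger_gap: 0.133
gripper_force: 59.5
```

Request:
move_arm(rows=[{"hand":0,"travel":[0,0,0],"yaw":-7},{"hand":0,"travel":[0,0,0],"yaw":-14},{"hand":0,"travel":[0,0,0],"yaw":-21},{"hand":0,"travel":[0,0,0],"yaw":-28},{"hand":0,"travel":[0,0,0],"yaw":-34}])

```text
time: 5.4
position: [0.5067, 0.3686, 0.2004]
ee_rot: [[0.864, 0.504, -0.001], [0.504, -0.864, -0.0], [-0.001, -0.0, -1.0]]
wrist_force: [-0.2, 0.3, -2.3]
finger_gap: 0.131
gripper_force: 59.5
```

Request:
move_arm(rows=[{"hand":0,"travel":[0,0,0],"yaw":0},{"hand":0,"travel":[0,0,0],"yaw":0}])

```text
time: 5.57
position: [0.5069, 0.3686, 0.2004]
ee_rot: [[0.869, 0.495, -0.0], [0.495, -0.869, -0.0], [-0.0, -0.0, -1.0]]
wrist_force: [0.4, -0.3, -1.6]
finger_gap: 0.133
gripper_force: 59.5
```

Run:
```python
from h import *
im,inf=shot("wrist","w2"); s=robot.state(); print(s["position"],s["ee_rot"],s["finger_gap"],s["wrist_force"])
go(.507,.369,.2,30)
```

```text
[0.5069 0.3686 0.2004] [[ 0.8687  0.4953 -0.0003]
 [ 0.4953 -0.8687 -0.0001]
 [-0.0003 -0.     -1.    ]] 0.1354423871428236 [-0.1672  0.4851 -2.5033]
travel [ 0.3 -0.3  0.4] yaw -0.31 t 5.6167
```

View pics/w2.png

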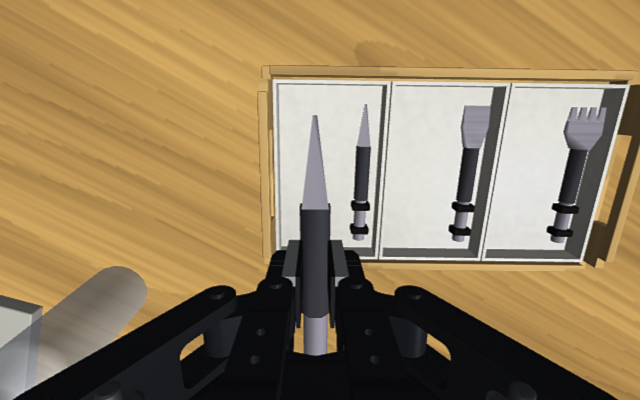

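The wrist view shows the far pan holding a point (362,170), the middle a flat (468,170) and the near a claw (577,170). The held point looks straight at (315,230).

Run:
```python
from h import *
inf=robot.camera_info("wrist")
P=ray([(274,82),(390,83),(509,86),(628,85),(378,259),(483,261),(583,263)],inf,.034)[:,:2]; 
O=np.array([.567,.266]);
a=np.arctan2(*(P[3]-P[0])[::-1]); b=np.arctan2(*(P[6]-P[4])[::-1]); print(np.degrees([a,b])+90)
t=np.radians(30); R=np.array([[np.cos(t),-np.sin(t)],[np.sin(t),np.cos(t)]]); print((P-O)@R*1000)
# held chisel: axis pixels at z~.2
```

```text
[29.1548 28.3584]
[[  90.2899  153.8981]
 [  88.7433   50.0305]
 [  85.4764  -57.0243]
 [  85.6036 -163.7664]
 [ -84.8605   52.524 ]
 [ -87.9601  -57.5878]
 [ -91.0353 -162.9277]]
```

```bash
python3 -c "
from h import *
go(.5109,.3676,.022,29)"
```

```text
travel [  3.    2.9 178.4] yaw 0.69 t 5.6167
```

Request:
move_arm(rows=[{"hand":0,"travel":[2,2,25],"yaw":0.7},{"hand":0,"travel":[3,3,55],"yaw":0.7},{"hand":0,"travel":[3,3,85],"yaw":0.7},{"hand":0,"travel":[3,3,110],"yaw":0.7},{"hand":0,"travel":[3,3,130],"yaw":0.7}])

```text
time: 6.03
position: [0.5105, 0.3672, 0.0682]
ee_rot: [[0.875, 0.485, -0.002], [0.485, -0.875, -0.001], [-0.002, -0.0, -1.0]]
wrist_force: [-1.0, 0.3, -2.1]
finger_gap: 0.133
gripper_force: 59.5
```

Request:
move_arm(rows=[{"hand":0,"travel":[0,0,14],"yaw":0},{"hand":0,"travel":[0,0,26],"yaw":0},{"hand":0,"travel":[0,0,36],"yaw":0},{"hand":0,"travel":[0,0,44],"yaw":0},{"hand":0,"travel":[0,0,48],"yaw":0}])

```text
time: 6.45
position: [0.511, 0.3675, 0.0215]
ee_rot: [[0.874, 0.487, -0.001], [0.487, -0.874, -0.0], [-0.001, -0.0, -1.0]]
wrist_force: [0.6, -0.2, -2.1]
finger_gap: 0.13
gripper_force: 59.5
```

Request:
move_arm(rows=[{"hand":0,"travel":[0,0,1],"yaw":0},{"hand":0,"travel":[0,0,2],"yaw":0},{"hand":0,"travel":[0,0,3],"yaw":0},{"hand":0,"travel":[0,0,3],"yaw":0}])

```text
time: 6.78
position: [0.5114, 0.3677, 0.0198]
ee_rot: [[0.873, 0.487, 0.001], [0.487, -0.873, 0.0], [0.001, 0.0, -1.0]]
wrist_force: [0.1, -0.6, -1.9]
finger_gap: 0.13
gripper_force: 59.5
```

Request:
move_arm(rows=[{"hand":0,"travel":[0,0,0.7],"yaw":0},{"hand":0,"travel":[0,0,1.4],"yaw":0},{"hand":0,"travel":[0,0,1.4],"yaw":0}])

```text
time: 7.03
position: [0.5112, 0.3676, 0.018]
ee_rot: [[0.873, 0.488, 0.0], [0.488, -0.873, 0.0], [0.0, -0.0, -1.0]]
wrist_force: [0.8, 0.3, -1.5]
finger_gap: 0.133
gripper_force: 59.5
```

Request:
move_arm(rows=[{"hand":0,"travel":[0,0,0.6],"yaw":0},{"hand":0,"travel":[0,0,1.2],"yaw":0},{"hand":0,"travel":[0,0,1.2],"yaw":0}])

```text
time: 7.28
position: [0.5113, 0.3677, 0.0171]
ee_rot: [[0.873, 0.488, 0.0], [0.488, -0.873, 0.0], [0.0, 0.0, -1.0]]
wrist_force: [-1.1, -0.1, 3.0]
finger_gap: 0.135
gripper_force: 60.0
```

Request:
move_arm(rows=[{"hand":16,"travel":[0,0,0],"yaw":0},{"hand":20,"travel":[0,0,0],"yaw":0},{"hand":26,"travel":[0,0,0],"yaw":0},{"hand":26,"travel":[0,0,0],"yaw":0},{"hand":26,"travel":[0,0,0],"yaw":0}])

```text
time: 7.7
position: [0.5112, 0.3676, 0.0167]
ee_rot: [[0.873, 0.488, 0.0], [0.488, -0.873, 0.0], [0.0, 0.0, -1.0]]
wrist_force: [-0.9, -0.6, 0.4]
finger_gap: 0.299
gripper_force: 0.0
```

Request:
move_arm(rows=[{"hand":26,"travel":[0,0,-5],"yaw":0},{"hand":26,"travel":[0,0,-20],"yaw":0},{"hand":26,"travel":[0,0,-45],"yaw":0},{"hand":26,"travel":[0,0,-80],"yaw":0},{"hand":26,"travel":[0,0,-120],"yaw":0}])

```text
time: 8.12
position: [0.5104, 0.3672, 0.1371]
ee_rot: [[0.873, 0.487, -0.003], [0.487, -0.873, -0.001], [-0.003, -0.0, -1.0]]
wrist_force: [0.5, 0.1, -0.6]
finger_gap: 0.304
gripper_force: 0.0
```

Run:
```python
from h import *
im,inf=shot("wrist","w3"); s=robot.state(); print(s["position"],s["finger_gap"])
im2,i2=shot("side","s3")
for o in steel(im,inf,.018): print(*o)
for o in steel(im2,i2): print(*o)
```

```text
[0.5136 0.3688 0.1469] 0.30292051207987447
[97. 85.] 131 [ 43.3 166.7] [-0.2271  0.7519] 101.5350246219039
[291. 251.] 259 [ 24.7 141.1] [ 0.4172 -0.2054] 149.67064121406807
[353. 276.] 315 [ 34.6 138.4] [ 0.5597 -0.3118] 150.16241911836644
[400. 318.] 332 [ 23.8 139.4] [ 0.661  -0.4649] 123.33699343179285
```

View pics/w3.png

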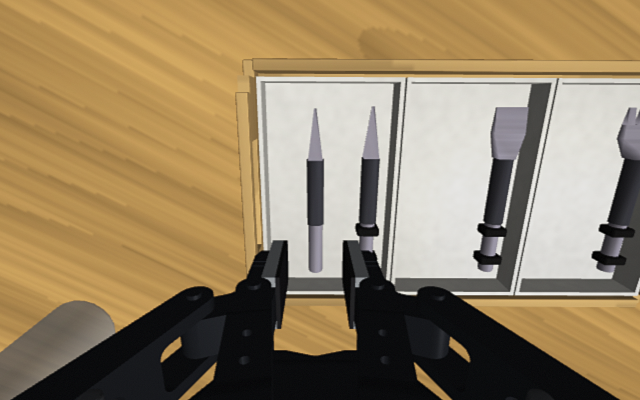

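The loose point lies flat beside its mate (316,190), clear of the walls. Next is the claw.

Request:
move_arm(rows=[{"hand":45,"travel":[-10,22,-25],"yaw":0},{"hand":45,"travel":[-24,52,-45],"yaw":0},{"hand":45,"travel":[-39,85,-62],"yaw":0},{"hand":45,"travel":[-55,118,-75],"yaw":0},{"hand":45,"travel":[-71,152,-83],"yaw":0}])

```text
time: 8.63
position: [0.5234, 0.199, 0.2214]
ee_rot: [[0.873, 0.488, 0.002], [0.488, -0.873, 0.0], [0.002, 0.001, -1.0]]
wrist_force: [1.2, -0.1, 0.2]
finger_gap: 0.523
gripper_force: 0.0
```

Request:
move_arm(rows=[{"hand":45,"travel":[-16,34,0],"yaw":0},{"hand":45,"travel":[-32,69,0],"yaw":0},{"hand":45,"travel":[-48,103,0],"yaw":0},{"hand":45,"travel":[-64,138,0],"yaw":0},{"hand":45,"travel":[-80,172,0],"yaw":0}])

```text
time: 9.05
position: [0.5371, 0.0092, 0.2199]
ee_rot: [[0.873, 0.488, 0.0], [0.488, -0.873, -0.0], [0.0, 0.0, -1.0]]
wrist_force: [0.2, 0.3, 0.3]
finger_gap: 0.526
gripper_force: 0.0
```

Request:
move_arm(rows=[{"hand":45,"travel":[-16,34,0],"yaw":0},{"hand":45,"travel":[-32,69,0],"yaw":0},{"hand":45,"travel":[-48,103,0],"yaw":0},{"hand":45,"travel":[-62,133,0],"yaw":0},{"hand":45,"travel":[-75,161,0],"yaw":0}])

```text
time: 9.47
position: [0.5501, -0.1682, 0.2198]
ee_rot: [[0.874, 0.487, 0.0], [0.487, -0.874, -0.0], [0.0, 0.0, -1.0]]
wrist_force: [0.8, -0.1, -1.1]
finger_gap: 0.527
gripper_force: 0.0
```

Request:
move_arm(rows=[{"hand":45,"travel":[-14,30,0],"yaw":6},{"hand":45,"travel":[-28,60,0],"yaw":12},{"hand":45,"travel":[-40,90,0],"yaw":18},{"hand":45,"travel":[-52,115,0],"yaw":24},{"hand":45,"travel":[-60,130,0],"yaw":30}])

```text
time: 9.88
position: [0.5611, -0.3117, 0.2192]
ee_rot: [[1.0, -0.021, -0.0], [-0.021, -1.0, -0.0], [-0.0, 0.0, -1.0]]
wrist_force: [-0.4, -0.5, -0.2]
finger_gap: 0.528
gripper_force: 0.0
```

Request:
move_arm(rows=[{"hand":45,"travel":[0,0,0],"yaw":7},{"hand":45,"travel":[0,0,0],"yaw":14},{"hand":45,"travel":[0,0,0],"yaw":21},{"hand":45,"travel":[0,0,0],"yaw":29},{"hand":45,"travel":[0,0,0],"yaw":29}])

```text
time: 10.3
position: [0.5613, -0.3088, 0.2196]
ee_rot: [[0.865, -0.501, -0.0], [-0.501, -0.865, 0.0], [-0.0, -0.0, -1.0]]
wrist_force: [-0.6, -0.2, -1.1]
finger_gap: 0.533
gripper_force: 0.0
```

Request:
move_arm(rows=[{"hand":45,"travel":[0,0,0],"yaw":0},{"hand":45,"travel":[0,0,0],"yaw":0}])

```text
time: 10.47
position: [0.5613, -0.3087, 0.2197]
ee_rot: [[0.869, -0.494, -0.0], [-0.494, -0.869, 0.0], [-0.0, 0.0, -1.0]]
wrist_force: [-0.2, 0.1, -1.3]
finger_gap: 0.53
gripper_force: 0.0
```

Run:
```python
from h import *
im,inf=shot("wrist","w4"); s=robot.state(); print(s["position"],s["ee_rot"][:,0])
for o in steel(im,inf): print(*o)
```

```text
[ 0.5614 -0.3087  0.2197] [ 0.8691 -0.4946 -0.    ]
[316. 155.] 1770 [ 33.1 139.2] [ 0.5622 -0.3107] 150.22347379681227
[ 10. 354.] 1012 [ 32.1 140.9] [0.5478 0.1733] 122.66132990632502
```

View pics/w4.png

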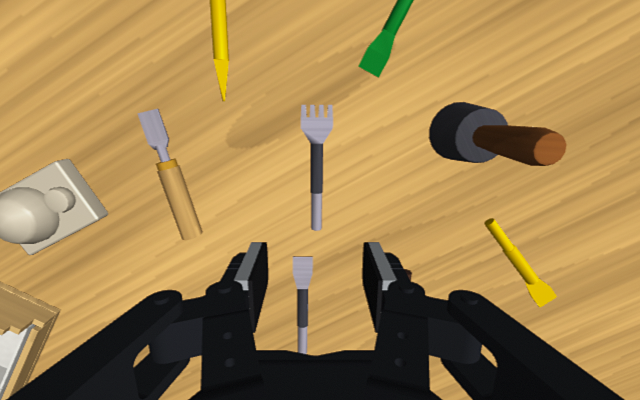

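The wrist view shows the claw at (316,155), with four teeth, and the mallet about 14 cm to the side, so there is clearance.

```bash
python3 -c "
from h import *
go(.5639,-.3117,.007,-29.8)"
```

```text
travel [  3.7   1.4 212.7] yaw 0.15 t 10.5167
```

Request:
move_arm(rows=[{"hand":45,"travel":[2,1,30],"yaw":0},{"hand":45,"travel":[4,1,65],"yaw":0},{"hand":45,"travel":[4,1,100],"yaw":0},{"hand":45,"travel":[4,1,135],"yaw":0},{"hand":45,"travel":[4,1,165],"yaw":0}])

```text
time: 10.93
position: [0.5639, -0.3112, 0.0525]
ee_rot: [[0.869, -0.495, -0.001], [-0.495, -0.869, 0.001], [-0.001, -0.0, -1.0]]
wrist_force: [0.3, 0.2, 1.0]
finger_gap: 0.528
gripper_force: 0.0
```

Request:
move_arm(rows=[{"hand":45,"travel":[0,0,18],"yaw":0},{"hand":45,"travel":[0,0,30],"yaw":0},{"hand":45,"travel":[0,0,40],"yaw":0},{"hand":45,"travel":[0,0,46],"yaw":0},{"hand":45,"travel":[0,0,47],"yaw":0}])

```text
time: 11.35
position: [0.5644, -0.3117, 0.0074]
ee_rot: [[0.868, -0.497, -0.0], [-0.497, -0.868, 0.0], [-0.0, -0.0, -1.0]]
wrist_force: [0.3, 0.3, 0.3]
finger_gap: 0.53
gripper_force: 0.0
```

Request:
move_arm(rows=[{"hand":30,"travel":[0,0,0],"yaw":0},{"hand":0,"travel":[0,0,0],"yaw":0},{"hand":0,"travel":[0,0,0],"yaw":0},{"hand":0,"travel":[0,0,0],"yaw":0},{"hand":0,"travel":[0,0,0],"yaw":0}])

```text
time: 11.77
position: [0.5648, -0.312, 0.0091]
ee_rot: [[0.868, -0.497, 0.002], [-0.497, -0.868, -0.001], [0.002, 0.0, -1.0]]
wrist_force: [-0.6, 0.9, 6.3]
finger_gap: 0.127
gripper_force: 58.8
```

Request:
move_arm(rows=[{"hand":0,"travel":[0,0,0],"yaw":0},{"hand":0,"travel":[0,0,0],"yaw":0},{"hand":0,"travel":[0,0,0],"yaw":0},{"hand":0,"travel":[0,0,0],"yaw":0}])

```text
time: 12.1
position: [0.5648, -0.312, 0.0091]
ee_rot: [[0.868, -0.497, 0.002], [-0.497, -0.868, -0.001], [0.002, 0.0, -1.0]]
wrist_force: [-1.3, 0.5, 6.1]
finger_gap: 0.126
gripper_force: 58.8
```

Request:
move_arm(rows=[{"hand":0,"travel":[0,0,-8],"yaw":0},{"hand":0,"travel":[0,0,-30],"yaw":0},{"hand":0,"travel":[0,0,-65],"yaw":0},{"hand":0,"travel":[0,0,-105],"yaw":0},{"hand":0,"travel":[0,0,-140],"yaw":0}])

```text
time: 12.52
position: [0.5642, -0.3115, 0.1504]
ee_rot: [[0.868, -0.497, 0.0], [-0.497, -0.868, -0.0], [0.001, 0.0, -1.0]]
wrist_force: [0.2, 0.1, -1.4]
finger_gap: 0.123
gripper_force: 58.7
```

Request:
move_arm(rows=[{"hand":0,"travel":[-8,-18,-25],"yaw":0},{"hand":0,"travel":[-22,-48,-35],"yaw":0},{"hand":0,"travel":[-36,-80,-40],"yaw":0},{"hand":0,"travel":[-51,-115,-40],"yaw":0},{"hand":0,"travel":[-67,-150,-40],"yaw":0}])

```text
time: 12.93
position: [0.5806, -0.1468, 0.1887]
ee_rot: [[0.867, -0.498, 0.001], [-0.498, -0.867, -0.0], [0.001, -0.0, -1.0]]
wrist_force: [1.2, 0.8, -1.7]
finger_gap: 0.121
gripper_force: 58.7
```

Request:
move_arm(rows=[{"hand":0,"travel":[-14,-32,0],"yaw":0},{"hand":0,"travel":[-28,-64,0],"yaw":0},{"hand":0,"travel":[-42,-96,0],"yaw":0},{"hand":0,"travel":[-57,-128,0],"yaw":0},{"hand":0,"travel":[-70,-158,0],"yaw":0}])

```text
time: 13.35
position: [0.5982, 0.0258, 0.1883]
ee_rot: [[0.868, -0.497, 0.0], [-0.497, -0.868, 0.0], [-0.0, -0.0, -1.0]]
wrist_force: [0.4, -0.6, -1.2]
finger_gap: 0.124
gripper_force: 58.7
```

Request:
move_arm(rows=[{"hand":0,"travel":[-14,-32,0],"yaw":-6},{"hand":0,"travel":[-28,-64,0],"yaw":-12},{"hand":0,"travel":[-42,-95,0],"yaw":-18},{"hand":0,"travel":[-55,-122,0],"yaw":-24},{"hand":0,"travel":[-65,-144,0],"yaw":-30}])

```text
time: 13.77
position: [0.6134, 0.1834, 0.1881]
ee_rot: [[1.0, 0.01, -0.0], [0.01, -1.0, 0.0], [-0.0, -0.0, -1.0]]
wrist_force: [0.5, -0.5, -1.4]
finger_gap: 0.119
gripper_force: 58.8
```

Request:
move_arm(rows=[{"hand":0,"travel":[0,0,0],"yaw":-7},{"hand":0,"travel":[0,0,0],"yaw":-14},{"hand":0,"travel":[0,0,0],"yaw":-21},{"hand":0,"travel":[0,0,0],"yaw":-29},{"hand":0,"travel":[0,0,0],"yaw":-29}])

```text
time: 14.18
position: [0.6136, 0.181, 0.1881]
ee_rot: [[0.871, 0.492, -0.0], [0.492, -0.871, 0.0], [-0.0, -0.0, -1.0]]
wrist_force: [-0.2, -0.1, -1.6]
finger_gap: 0.124
gripper_force: 58.8
```

Request:
move_arm(rows=[{"hand":0,"travel":[0,0,0],"yaw":0},{"hand":0,"travel":[0,0,0],"yaw":0}])

```text
time: 14.35
position: [0.6138, 0.1809, 0.1879]
ee_rot: [[0.875, 0.485, -0.0], [0.485, -0.875, -0.0], [-0.0, -0.0, -1.0]]
wrist_force: [-0.7, -0.1, -0.6]
finger_gap: 0.121
gripper_force: 58.8
```

Run:
```python
from h import *
im,inf=shot("wrist","w5"); s=robot.state(); print(s["position"],s["wrist_force"],s["finger_gap"])
go(.6137,.1806,.027,29)
```

```text
[0.6138 0.1809 0.1879] [-0.2904  0.7782 -0.0513] 0.11950992850227515
travel [ -0.2   0.2 160.9] yaw 0.01 t 14.4
```

View pics/w5.png

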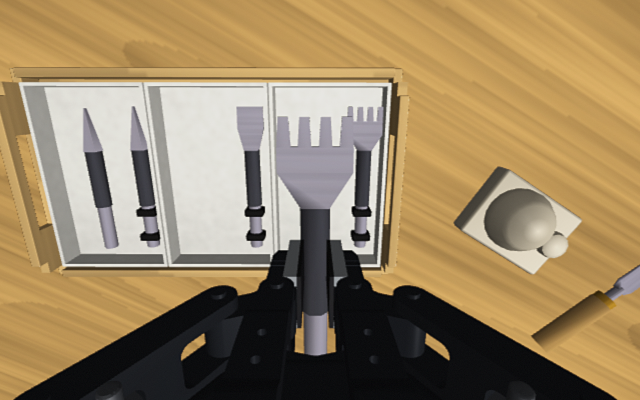

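The held claw (316,165) sits over the near pan, which holds a claw (363,170). I'm lowering it.

Request:
move_arm(rows=[{"hand":0,"travel":[0,0,25],"yaw":0},{"hand":0,"travel":[0,0,50],"yaw":0},{"hand":0,"travel":[0,0,75],"yaw":0},{"hand":0,"travel":[0,0,98],"yaw":0},{"hand":0,"travel":[0,0,115],"yaw":0}])

```text
time: 14.82
position: [0.6131, 0.1808, 0.0707]
ee_rot: [[0.874, 0.485, -0.002], [0.485, -0.874, -0.0], [-0.002, -0.001, -1.0]]
wrist_force: [0.3, -0.1, -1.9]
finger_gap: 0.123
gripper_force: 58.8
```

Request:
move_arm(rows=[{"hand":0,"travel":[0,0,14],"yaw":0},{"hand":0,"travel":[0,0,26],"yaw":0},{"hand":0,"travel":[0,0,36],"yaw":0},{"hand":0,"travel":[0,0,43],"yaw":0},{"hand":0,"travel":[0,0,47],"yaw":0}])

```text
time: 15.23
position: [0.6137, 0.1809, 0.025]
ee_rot: [[0.874, 0.487, -0.001], [0.487, -0.874, -0.0], [-0.001, -0.0, -1.0]]
wrist_force: [-0.6, -0.0, -1.1]
finger_gap: 0.123
gripper_force: 58.8
```

Request:
move_arm(rows=[{"hand":0,"travel":[0,0,1.5],"yaw":0},{"hand":0,"travel":[0,0,3],"yaw":0},{"hand":0,"travel":[0,0,4],"yaw":0},{"hand":0,"travel":[0,0,4.5],"yaw":0},{"hand":0,"travel":[0,0,4.5],"yaw":0}])

```text
time: 15.65
position: [0.614, 0.181, 0.0215]
ee_rot: [[0.873, 0.488, 0.001], [0.488, -0.873, 0.0], [0.0, 0.0, -1.0]]
wrist_force: [-0.3, 0.4, -1.1]
finger_gap: 0.124
gripper_force: 58.8
```

Request:
move_arm(rows=[{"hand":0,"travel":[0,0,0.7],"yaw":0},{"hand":0,"travel":[0,0,1.4],"yaw":0},{"hand":0,"travel":[0,0,1.4],"yaw":0}])

```text
time: 15.9
position: [0.614, 0.181, 0.0201]
ee_rot: [[0.873, 0.488, 0.001], [0.488, -0.873, 0.0], [0.0, 0.0, -1.0]]
wrist_force: [-0.6, 0.9, 1.1]
finger_gap: 0.123
gripper_force: 59.1
```

Request:
move_arm(rows=[{"hand":0,"travel":[0,0,0.6],"yaw":0},{"hand":0,"travel":[0,0,0.6],"yaw":0},{"hand":16,"travel":[0,0,0.6],"yaw":0},{"hand":20,"travel":[0,0,0.6],"yaw":0},{"hand":26,"travel":[0,0,0.6],"yaw":0}])

```text
time: 16.32
position: [0.6139, 0.181, 0.0191]
ee_rot: [[0.873, 0.488, -0.0], [0.488, -0.873, 0.0], [-0.0, -0.0, -1.0]]
wrist_force: [0.8, 0.1, -0.1]
finger_gap: 0.3
gripper_force: 0.0
```

Request:
move_arm(rows=[{"hand":26,"travel":[0,0,0],"yaw":0},{"hand":26,"travel":[0,0,0],"yaw":0},{"hand":26,"travel":[0,0,0],"yaw":0}])

```text
time: 16.57
position: [0.6138, 0.181, 0.0191]
ee_rot: [[0.873, 0.488, -0.0], [0.488, -0.873, 0.0], [-0.0, -0.0, -1.0]]
wrist_force: [0.1, -0.7, -0.4]
finger_gap: 0.306
gripper_force: 0.0
```

Request:
move_arm(rows=[{"hand":26,"travel":[0,0,-5],"yaw":0},{"hand":26,"travel":[0,0,-20],"yaw":0},{"hand":26,"travel":[0,0,-45],"yaw":0},{"hand":26,"travel":[0,0,-80],"yaw":0},{"hand":26,"travel":[0,0,-120],"yaw":0}])

```text
time: 16.98
position: [0.613, 0.1809, 0.1396]
ee_rot: [[0.873, 0.488, -0.003], [0.488, -0.873, -0.0], [-0.003, -0.001, -1.0]]
wrist_force: [0.4, 0.3, -0.2]
finger_gap: 0.304
gripper_force: 0.0
```

Run:
```python
from h import *
im,inf=shot("wrist","w6"); s=robot.state(); print(s["position"],s["finger_gap"])
go(.420,-.210,.220,-30.5)
```

```text
[0.6165 0.1814 0.1495] 0.3047163501348677
travel [-361.6  246.2  -73.4] yaw 59.7 t 17.0333
```

View pics/w6.png

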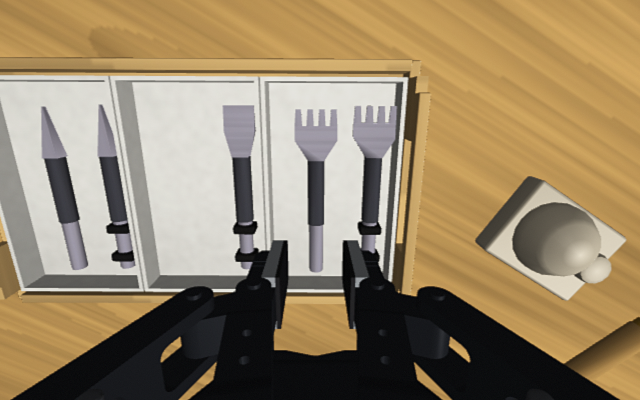

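The claw lies flat beside its mate (316,190). Now the flat chisel.

Request:
move_arm(rows=[{"hand":45,"travel":[-16,11,-20],"yaw":0},{"hand":45,"travel":[-40,28,-38],"yaw":0},{"hand":45,"travel":[-68,46,-50],"yaw":0},{"hand":45,"travel":[-98,67,-60],"yaw":0},{"hand":45,"travel":[-128,88,-60],"yaw":0}])

```text
time: 17.45
position: [0.5449, 0.0407, 0.2016]
ee_rot: [[0.873, 0.488, 0.004], [0.488, -0.873, -0.001], [0.004, 0.003, -1.0]]
wrist_force: [1.1, -1.6, -0.5]
finger_gap: 0.53
gripper_force: 0.0
```

Request:
move_arm(rows=[{"hand":45,"travel":[-28,19,0],"yaw":0},{"hand":45,"travel":[-57,38,0],"yaw":0},{"hand":45,"travel":[-85,57,0],"yaw":0},{"hand":45,"travel":[-112,76,0],"yaw":0},{"hand":45,"travel":[-136,92,0],"yaw":0}])

```text
time: 17.87
position: [0.4701, -0.1065, 0.1996]
ee_rot: [[0.873, 0.487, 0.001], [0.487, -0.873, -0.001], [0.0, 0.001, -1.0]]
wrist_force: [0.2, 0.6, -0.3]
finger_gap: 0.527
gripper_force: 0.0
```

Request:
move_arm(rows=[{"hand":45,"travel":[-24,16,0],"yaw":6},{"hand":45,"travel":[-48,32,0],"yaw":12},{"hand":45,"travel":[-70,47,0],"yaw":18},{"hand":45,"travel":[-87,59,0],"yaw":24},{"hand":45,"travel":[-97,66,0],"yaw":30}])

```text
time: 18.28
position: [0.4177, -0.2117, 0.1995]
ee_rot: [[1.0, -0.021, 0.0], [-0.021, -1.0, -0.001], [0.0, 0.001, -1.0]]
wrist_force: [-0.1, 0.1, -1.4]
finger_gap: 0.525
gripper_force: 0.0
```

Request:
move_arm(rows=[{"hand":45,"travel":[0,0,0],"yaw":7},{"hand":45,"travel":[0,0,0],"yaw":14},{"hand":45,"travel":[0,0,0],"yaw":21},{"hand":45,"travel":[0,0,0],"yaw":28},{"hand":45,"travel":[0,0,0],"yaw":30}])

```text
time: 18.7
position: [0.4186, -0.2099, 0.1995]
ee_rot: [[0.855, -0.518, 0.0], [-0.518, -0.855, -0.0], [0.001, 0.0, -1.0]]
wrist_force: [0.2, 0.9, -0.4]
finger_gap: 0.526
gripper_force: 0.0
```

Request:
move_arm(rows=[{"hand":45,"travel":[0,0,0],"yaw":0},{"hand":45,"travel":[0,0,0],"yaw":0}])

```text
time: 18.87
position: [0.4186, -0.2098, 0.1994]
ee_rot: [[0.86, -0.511, 0.0], [-0.511, -0.86, -0.0], [0.0, 0.0, -1.0]]
wrist_force: [0.2, 0.2, -0.7]
finger_gap: 0.529
gripper_force: 0.0
```

Run:
```python
from h import *
im,inf=shot("wrist","w7"); s=robot.state(); print(s["position"],s["ee_rot"][:,0])
for o in steel(im,inf):
    print(*o)
    if np.hypot(*(o[3]-[.418,-.209]))<.01:
        a=o[4]-180; c=o[3]+.002*np.array([np.cos(np.radians(a)),np.sin(np.radians(a))]); print(c); go(*c,.008,a)
```

```text
[ 0.4186 -0.2098  0.1994] [ 0.8596 -0.511   0.0004]
[35. 79.] 480 [93.4  6.5] [ 0.6406 -0.0266] 86.88754352674599
[314. 162.] 1837 [ 22.2 140.3] [ 0.4179 -0.2079] 149.47592874727712
[ 0.4196 -0.2089]
travel [  0.4  -1.3 191.4] yaw -0.21 t 18.9167
```

View pics/w7.png

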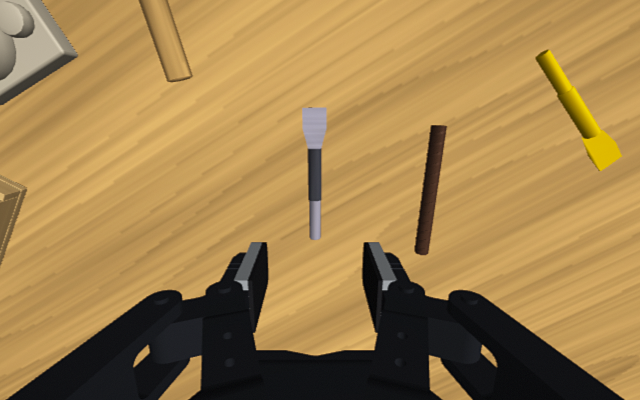

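The view shows the steel flat chisel at (314,170) with its plain edge, and the bar well clear at (431,190).

Request:
move_arm(rows=[{"hand":45,"travel":[0,-1,30],"yaw":0},{"hand":45,"travel":[0,-1,65],"yaw":0},{"hand":45,"travel":[0,-1,95],"yaw":0},{"hand":45,"travel":[0,-1,125],"yaw":0},{"hand":45,"travel":[0,-1,150],"yaw":0}])

```text
time: 19.33
position: [0.4188, -0.2086, 0.0476]
ee_rot: [[0.86, -0.511, -0.001], [-0.511, -0.86, 0.0], [-0.001, -0.0, -1.0]]
wrist_force: [1.0, -0.1, -0.5]
finger_gap: 0.527
gripper_force: 0.0
```

Request:
move_arm(rows=[{"hand":45,"travel":[0,0,14],"yaw":0},{"hand":45,"travel":[0,0,26],"yaw":0},{"hand":45,"travel":[0,0,35],"yaw":0},{"hand":45,"travel":[0,0,40],"yaw":0},{"hand":45,"travel":[0,0,41],"yaw":0}])

```text
time: 19.75
position: [0.4191, -0.2089, 0.0078]
ee_rot: [[0.859, -0.512, -0.001], [-0.512, -0.859, 0.0], [-0.001, -0.0, -1.0]]
wrist_force: [-0.2, -0.4, 0.3]
finger_gap: 0.527
gripper_force: 0.0
```

Request:
move_arm(rows=[{"hand":30,"travel":[0,0,0],"yaw":0},{"hand":0,"travel":[0,0,0],"yaw":0},{"hand":0,"travel":[0,0,0],"yaw":0},{"hand":0,"travel":[0,0,0],"yaw":0},{"hand":0,"travel":[0,0,0],"yaw":0}])

```text
time: 20.17
position: [0.4194, -0.2092, 0.0091]
ee_rot: [[0.859, -0.512, 0.001], [-0.512, -0.859, -0.001], [0.002, 0.0, -1.0]]
wrist_force: [-0.8, 0.9, 6.7]
finger_gap: 0.122
gripper_force: 58.8
```

Request:
move_arm(rows=[{"hand":0,"travel":[0,0,0],"yaw":0},{"hand":0,"travel":[0,0,0],"yaw":0},{"hand":0,"travel":[0,0,0],"yaw":0},{"hand":0,"travel":[0,0,0],"yaw":0}])

```text
time: 20.5
position: [0.4194, -0.2092, 0.0091]
ee_rot: [[0.859, -0.512, 0.001], [-0.512, -0.859, -0.001], [0.002, 0.0, -1.0]]
wrist_force: [-0.9, 1.4, 6.4]
finger_gap: 0.121
gripper_force: 58.8
```

Request:
move_arm(rows=[{"hand":0,"travel":[0,0,-8],"yaw":0},{"hand":0,"travel":[0,0,-30],"yaw":0},{"hand":0,"travel":[0,0,-65],"yaw":0},{"hand":0,"travel":[0,0,-105],"yaw":0},{"hand":0,"travel":[0,0,-140],"yaw":0}])

```text
time: 20.92
position: [0.4188, -0.2087, 0.151]
ee_rot: [[0.859, -0.512, 0.001], [-0.512, -0.859, -0.0], [0.001, 0.0, -1.0]]
wrist_force: [0.7, -0.7, -1.8]
finger_gap: 0.124
gripper_force: 58.8
```

Request:
move_arm(rows=[{"hand":0,"travel":[-5,-20,-25],"yaw":0},{"hand":0,"travel":[-13,-51,-35],"yaw":0},{"hand":0,"travel":[-22,-86,-40],"yaw":0},{"hand":0,"travel":[-31,-123,-40],"yaw":0},{"hand":0,"travel":[-41,-160,-40],"yaw":0}])

```text
time: 21.33
position: [0.4659, -0.049, 0.1894]
ee_rot: [[0.858, -0.513, 0.002], [-0.513, -0.858, -0.001], [0.002, -0.0, -1.0]]
wrist_force: [0.5, -0.3, -1.4]
finger_gap: 0.123
gripper_force: 58.8
```

Request:
move_arm(rows=[{"hand":0,"travel":[-9,-35,0],"yaw":0},{"hand":0,"travel":[-18,-70,0],"yaw":0},{"hand":0,"travel":[-27,-105,0],"yaw":0},{"hand":0,"travel":[-36,-140,0],"yaw":0},{"hand":0,"travel":[-44,-172,0],"yaw":0}])

```text
time: 21.75
position: [0.516, 0.1219, 0.1889]
ee_rot: [[0.859, -0.512, 0.0], [-0.512, -0.859, 0.0], [0.0, -0.0, -1.0]]
wrist_force: [0.1, -1.7, -1.0]
finger_gap: 0.121
gripper_force: 58.8
```

Request:
move_arm(rows=[{"hand":0,"travel":[-9,-34,0],"yaw":-6},{"hand":0,"travel":[-18,-70,0],"yaw":-12},{"hand":0,"travel":[-27,-105,0],"yaw":-18},{"hand":0,"travel":[-34,-135,0],"yaw":-24},{"hand":0,"travel":[-40,-156,0],"yaw":-30}])

```text
time: 22.17
position: [0.5617, 0.2768, 0.1886]
ee_rot: [[1.0, -0.007, 0.0], [-0.007, -1.0, 0.0], [0.0, -0.0, -1.0]]
wrist_force: [-0.1, -1.1, -1.2]
finger_gap: 0.123
gripper_force: 58.8
```

Request:
move_arm(rows=[{"hand":0,"travel":[0,0,0],"yaw":-7},{"hand":0,"travel":[0,0,0],"yaw":-14},{"hand":0,"travel":[0,0,0],"yaw":-21},{"hand":0,"travel":[0,0,0],"yaw":-28},{"hand":0,"travel":[0,0,0],"yaw":-30}])

```text
time: 22.58
position: [0.5614, 0.2742, 0.1887]
ee_rot: [[0.87, 0.493, -0.0], [0.493, -0.87, -0.0], [-0.0, -0.0, -1.0]]
wrist_force: [-0.7, 0.8, 0.1]
finger_gap: 0.122
gripper_force: 58.9
```

Request:
move_arm(rows=[{"hand":0,"travel":[0,0,0],"yaw":0},{"hand":0,"travel":[0,0,0],"yaw":0}])

```text
time: 22.75
position: [0.5616, 0.2741, 0.1886]
ee_rot: [[0.874, 0.486, -0.0], [0.486, -0.874, -0.0], [-0.0, 0.0, -1.0]]
wrist_force: [-0.3, -0.1, -1.1]
finger_gap: 0.124
gripper_force: 58.9
```

Run:
```python
from h import *
im,inf=shot("wrist","w8"); s=robot.state(); print(s["position"],s["wrist_force"],s["finger_gap"])
go(.5618,.2746,.0255,29)
```

```text
[0.5616 0.2741 0.1886] [-0.5835  1.0101 -2.151 ] 0.12415575732524968
travel [  0.4  -0.3 163.1] yaw 0.09 t 22.8
```

View pics/w8.png

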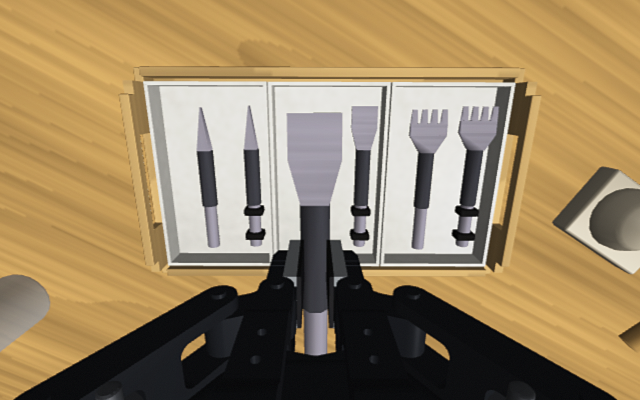

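The flat (315,155) is over the middle pan, beside the clipped flat (363,170). The point and claw are in place.

Request:
move_arm(rows=[{"hand":0,"travel":[0,0,25],"yaw":0},{"hand":0,"travel":[0,0,50],"yaw":0},{"hand":0,"travel":[0,0,75],"yaw":0},{"hand":0,"travel":[0,0,98],"yaw":0},{"hand":0,"travel":[0,0,115],"yaw":0}])

```text
time: 23.22
position: [0.561, 0.2739, 0.0713]
ee_rot: [[0.874, 0.486, -0.002], [0.486, -0.874, -0.001], [-0.002, -0.001, -1.0]]
wrist_force: [0.5, -1.3, -1.6]
finger_gap: 0.121
gripper_force: 58.9
```

Request:
move_arm(rows=[{"hand":0,"travel":[0,0,14],"yaw":0},{"hand":0,"travel":[0,0,26],"yaw":0},{"hand":0,"travel":[0,0,36],"yaw":0},{"hand":0,"travel":[0,0,43],"yaw":0},{"hand":0,"travel":[0,0,47],"yaw":0}])

```text
time: 23.63
position: [0.5616, 0.2741, 0.0255]
ee_rot: [[0.873, 0.487, -0.001], [0.487, -0.873, -0.0], [-0.001, -0.0, -1.0]]
wrist_force: [-0.0, 0.6, -1.8]
finger_gap: 0.122
gripper_force: 58.9
```

Request:
move_arm(rows=[{"hand":0,"travel":[0,0,2],"yaw":0},{"hand":0,"travel":[0,0,4],"yaw":0},{"hand":0,"travel":[0,0,5],"yaw":0},{"hand":0,"travel":[0,0,6],"yaw":0},{"hand":0,"travel":[0,0,6],"yaw":0}])

```text
time: 24.05
position: [0.5619, 0.2742, 0.0204]
ee_rot: [[0.873, 0.488, 0.0], [0.488, -0.873, 0.0], [0.0, 0.0, -1.0]]
wrist_force: [-0.0, 0.9, -1.0]
finger_gap: 0.124
gripper_force: 58.9
```

Request:
move_arm(rows=[{"hand":0,"travel":[0,0,0.4],"yaw":0},{"hand":0,"travel":[0,0,0.8],"yaw":0},{"hand":0,"travel":[0,0,0.8],"yaw":0}])

```text
time: 24.3
position: [0.5619, 0.2742, 0.0201]
ee_rot: [[0.873, 0.488, 0.001], [0.488, -0.873, 0.0], [0.001, 0.0, -1.0]]
wrist_force: [-1.8, -0.2, 4.8]
finger_gap: 0.119
gripper_force: 59.8
```

Request:
move_arm(rows=[{"hand":16,"travel":[0,0,0],"yaw":0},{"hand":20,"travel":[0,0,0],"yaw":0},{"hand":26,"travel":[0,0,0],"yaw":0},{"hand":26,"travel":[0,0,0],"yaw":0},{"hand":26,"travel":[0,0,0],"yaw":0}])

```text
time: 24.72
position: [0.5618, 0.2742, 0.0193]
ee_rot: [[0.873, 0.488, -0.0], [0.488, -0.873, 0.0], [-0.0, -0.0, -1.0]]
wrist_force: [-0.5, -0.4, 0.7]
finger_gap: 0.307
gripper_force: 0.0
```

Request:
move_arm(rows=[{"hand":26,"travel":[0,0,-5],"yaw":0},{"hand":26,"travel":[0,0,-20],"yaw":0},{"hand":26,"travel":[0,0,-45],"yaw":0},{"hand":26,"travel":[0,0,-80],"yaw":0},{"hand":26,"travel":[0,0,-115],"yaw":0}])

```text
time: 25.13
position: [0.5613, 0.274, 0.1356]
ee_rot: [[0.873, 0.488, -0.001], [0.488, -0.873, -0.0], [-0.001, -0.0, -1.0]]
wrist_force: [0.3, 0.2, 0.4]
finger_gap: 0.303
gripper_force: 0.0
```

Request:
move_arm(rows=[{"hand":26,"travel":[-5,0,-25],"yaw":0},{"hand":26,"travel":[-10,0,-45],"yaw":0},{"hand":26,"travel":[-10,0,-55],"yaw":0},{"hand":26,"travel":[-10,0,-55],"yaw":0},{"hand":26,"travel":[-10,0,-55],"yaw":0}])

```text
time: 25.55
position: [0.553, 0.2693, 0.1888]
ee_rot: [[0.873, 0.488, -0.0], [0.488, -0.873, -0.0], [-0.0, -0.0, -1.0]]
wrist_force: [-0.1, 0.4, -0.4]
finger_gap: 0.308
gripper_force: 0.0
```

Run:
```python
from h import *
im,_=shot("wrist","w9"); sd,_=shot("side","s9")
cv2.imwrite("pics/f.png",np.vstack([cv2.resize(im,(480,300)),cv2.resize(sd,(480,300))])[:,:,::-1])
s=robot.state(); print(s["time"],s["position"],s["finger_gap"])
```

```text
25.65 [0.5527 0.2692 0.1877] 0.30150993066638027
```

View pics/f.png

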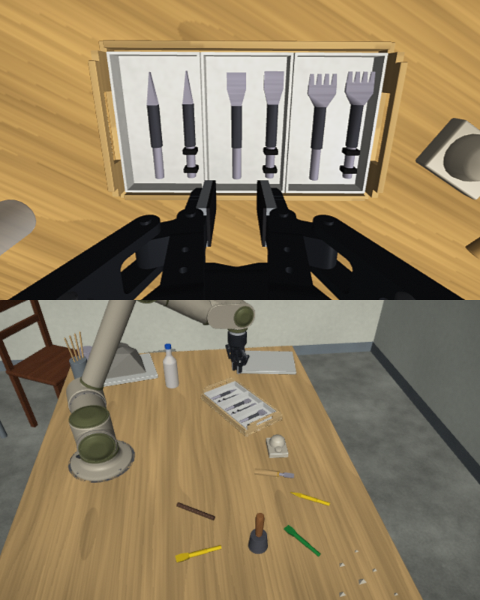

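The picture shows all three loose chisels flat beside their mates, at (154,125), (236,125) and (320,125), with everything else where it was. Handing in.

```bash
python3 -c "
from rig import robot
print(robot.sign_off())"
```

```text
the job is handed in; nothing more can be done
None
```

The point, claw and flat chisels each lie flat and lengthways beside their own kind in the caddy, nothing else was moved, and I handed the job in at about 26 s; the sign-off returned no verdict.

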